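# Index the sloping work-holder

### The arm

A 7-joint arm with a two-finger parallel gripper is mounted at the origin on the work surface. World frame = base frame: x ahead of the robot, y to its left, z up, the work surface at z = 0. Lengths are in m, angles in rad, forces in N, time in s.
With the tool pointing down it reaches from about 0.35 to 0.9 m from the base axis. Payload 8.1 kg.
Tool frame: the origin (TCP) lies at the very end of the fingers, on their centre line; the grasp point (between the pads) lies 19 mm behind it (arm.tcp_to_grasp is the z of the grasp point in the tool frame, in m); z points along the fingers, y is the line along which they close (so a half turn about z gives the same grasp; the last joint's range is limited). The gripper opens to 92 mm and grips with 3 to 60 N. Pads are 19 mm wide; open, the fingers measure 130 mm over their backs; the gripper's body (75 mm by 190 mm) begins 47 mm behind the grasp point.
Start: joints at [1.077, 0.434, 0.025, 1.573, -0.012, 1.134, -0.075], TCP at [0.238, -0.578, 0.227] pointing down, gripper open.
Joint ranges: [-2.62, 2.62], [-0.44, 2.09], [-1.27, 1.32], [0.08, 2.57], [-1.32, 4.46], [0.12, 2], [-2.74, 2.74]. Speed limits (rad/s): [2.22, 2.22, 3.01, 3.01, 3.14, 3.14, 3.14].

### API

Orientations are given as a rotation vector (axis times angle).
In Python, from cell import readout, vision, sign_off, arm gives the robot as it stands. The module is installed in compiled form; this text tells all that it offers.
- The arm moves only by the shell command python3 -m creep 'ROWS' [FORCE]. ROWS is JSON, a list of rows, each a list of 5 numbers: the shift along the tool's x, y, z in units of 4 cm (1.0 is 4 cm), then the turn about the tool's z in units of 4 degrees (1.0 is 4 degrees), then the opening, from 0 (shut) to 1 (fully open). A call has 1 to 12 rows; each row shifts and turns the commanded pose from where the row before left it, along the tool's axes as they then stand; what a row does not reach is not made up. A row lasts 1/8 s, in which the tool goes at most 62.5 mm and 10.7 degrees, less where a joint would pass 70% of its speed; a pose out of reach is approached as far as the arm can. A call with a number of a shift or a turn outside -1 to 1 is refused whole. A call with a gripper value outside its range is refused whole. The fingers move at their own pace and stop on an object; FORCE is the grip in N (left out, the last holds). Time passes only in rows, so rows that do not move let the fingers close. It gives the time, the measured TCP pose, the force, the opening and the grip force at its end, in the units of the state.
- readout.observe(): the state, without advancing time (a new reading comes with each control period).
- vision.get_image(name): name is "side" or "top"; returns a dict with "pixels" (384x512x3 uint8, blue, green, red), "z_map" (384x512 float32, m along the optical axis (not along the pixel's ray), 0 where there is no reading), "camera_matrix" (3x3 intrinsics, pixels), "k1" (the pictures are not rectified: a ray, as slopes to the right and down, at radius r is drawn at 1 + k1 r^2 times it, then the intrinsics apply), "position" and "rotation" of the camera in the world. Camera axes: x right, y up, looking along -z (the intrinsics and any distortion apply to the point x, -y, -z); pixel columns grow to the right and rows downward; lengths in m; the calibration is good to about 2 mm. A picture is of the moment at which its call begins.
- sign_off(): hands the job in; it is judged then, once.
The state is a dict: "clock": time; "joints": joint angles; "dq": joint speeds; "joint_efforts": joint torques, N m; "position": TCP position; "ee_rot": TCP orientation; "force": force on the tool from outside, world axes, zero at the start; "ft_torque": the same for the moment, N m; "width": opening from 0.0 (shut) to 1.0 (fully open); "gripper_force": force on a finger pad.
Only numpy, scipy, OpenCV 4.12 (cv2) and the standard library are available. Lean on these libraries where they do the work, as an engineer would, in place of code of your own. Each camera call takes 0.05 s, during which the arm holds its last target. There are 200 camera calls.

### The job

The turning head of the sloping work-holder is locked at its middle stop by a sprung plunger. Pull the plunger up by its black knob, swing the head so that the plunger travels towards the side where the surface gauge stands, and let the plunger drop fully home in the stop hole of that side; that hole is hidden under the head and has to be found by feel. Then let go, leaving everything else on the bench where it is.

Things in the scene. Friction and masses are not known exactly. Their poses are not given: they have to be found in the camera images.
- fixture: Work-holder fixed to the bench: 240 x 400 mm plywood base, and a plate sloping 30 degrees that carries a round aluminium head, 224 mm across, turning about the plate's normal. Origin: centre of the base's underside, on the bench; z up, x level towards the high end of the slope (away from the robot), y to the left of someone at the low end.
- lamp_gap (a point): Point midway between two white lamp pods fixed in line over the high end of the work-holder, at the level of their undersides; axes as the work-holder. Each pod is 28 mm deep (x), 24 mm high, and reaches from 32 to 198 mm from this point along y, on a 16 mm post. They leave no room over the knob for an upright gripper: come in along the plunger's axis, leaning 30 degrees to the low end.
- head (a joint): Head angle, rad: 0 at the middle stop where it starts, plunger at the high end; positive moves the plunger to the left (+y of the work-holder); ends at +-1.15. Stays where left (3 N at the knob turns it). Each side has one stop hole, 0.785 from the middle, give or take 0.105 (set anew each time, hidden under the head); play in a hole 0.025 in all.
- head_face (a point): Point on the turning axis, on the head's flat upper face. z: turning axis, outward, leaning 30 degrees from vertical to the low end; x points to the plunger and turns with the head. A dark wood trim 170 mm long, in low clamps, lies across the head on the -x side and stands 30 mm above the face; trim and clamps reach from x = 8 to -68 mm.
- plunger (a joint): Lift of the plunger along its axis, m: 0 fully home in a hole, 0.012 when its round tip (12 mm thick) rides on the smooth hidden index ring between the holes, 0.026 at most. A spring pulls it home: 8 N at 0, 12 N at 0.012, 15 N at 0.022. Left free, it drops by itself when swung over a hole, and then locks the head.
- knob_mid (a point): Middle of the plunger's black cylindrical knob, 28 mm across, 52 mm tall; moves with the plunger. z: plunger axis, parallel to the turning axis, 85 mm from it. When home this point is 48 mm above the head's face, over a 36 mm wide steel bushing that stands 19 mm above the face. The knob spins freely on its axis: the gripper need not turn with the head.
- gauge: Surface gauge: a dark steel block 75 x 65 x 40 mm with an upright 12 mm rod, 240 mm tall in all, and a thin slanting scriber. Stands to the left or the right of the work-holder; origin at the centre of its underside. Do not move.
- jar: Closed jar, 84 mm across, 125 mm tall, on the other side of the work-holder; origin at the centre of its underside. Do not move.
- tape: Roll of paper tape, 90 mm across, 24 mm high, lying in front of the work-holder; origin at the centre of its underside. Do not move.
- scriber: Screwdriver-like hand scriber, 200 mm long, handle 26 mm thick, lying across in front of the work-holder; origin at the middle of its length, at bench level. Do not move.
- trim_a: Dark wood trim strip 190 x 32 x 22 mm lying behind the work-holder; origin at the centre of its underside. Do not move.
- sanding_block: Cork sanding block 110 x 62 x 34 mm lying behind the work-holder; origin at the centre of its underside. Do not move.
Things that resemble listed ones, but are neither listed nor needed, are in the scene too. Leave any orange or red look-alike of the gauge alone.

How it is judged:
On the way, in this order (a step that is already met when the one before it is completed fails the run):
1. the plunger is pulled clear of the middle hole (value of joint plunger above 0.0125 m and value of joint head between -0.3 and 0.3 rad), for 0.1 s.
2. the head is swung well over towards the gauge's side (more than 0.45 rad) (((y of gauge in the frame of fixture above 0 m and value of joint head above 0.45 rad) or (y of gauge in the frame of fixture below 0 m and value of joint head below -0.45 rad))), for 0.1 s.
At the end, for the whole second after the job is handed in: The head stands at the stop on the gauge's side (0.64 to 0.93 rad from the middle), still, with the plunger fully home in the stop hole (lift under 3 mm) (((y of gauge in the frame of fixture above 0 m and value of joint head between 0.64 and 0.93 rad) or (y of gauge in the frame of fixture below 0 m and value of joint head between -0.93 and -0.64 rad)) and value of joint plunger below 0.003 m and velocity of joint head between -0.05 and 0.05 rad/s); the robot touches nothing.
It fails at once if something else on the bench is pushed more than 30 mm from its place (distance of any of gauge, jar, tape, scriber, trim_a, sanding_block from where it was at the start of the episode above 0.03 m).
It also fails if it takes over 37 s, if anything falls off the work surface, if the arm or the gripper's body presses on something with over 40 N, if the wrist force passes 120 N, or if a joint passes its speed limit or range.

## Working session

There is one attempt and no reset: what is moved stays moved. The work goes in short steps, Python scripts to look and compute and a shell command to move; the robot and the scene stay as the last step left them, time stands still between calls to the robot, and variables do not carry over. Pictures are saved under pics/ and viewed, at most 10 in all, crops included, and the job is handed in when it is done.

```bash
mkdir -p pics; python3 - <<'E'
from cell import readout, vision, arm
import cv2,numpy as np
s=readout.observe(); print({k:np.round(v,3) for k,v in s.items()}, arm.tcp_to_grasp)
for n in("side","top"):
    d=vision.get_image(n); cv2.imwrite(f"pics/{n}0.png",d["pixels"]); np.savez(f"{n}0.npz",**d)
    print(n,d["camera_matrix"],d["k1"],d["position"],d["rotation"])
E
```

```text
{'clock': np.float64(0.0), 'joints': array([ 1.077,  0.435,  0.025,  1.574, -0.012,  1.134, -0.075]), 'dq': array([ 0.001, -0.003, -0.   , -0.001,  0.001, -0.   , -0.   ]), 'joint_efforts': array([-0.0000e+00, -6.6784e+01,  9.8500e-01, -3.1445e+01, -6.1000e-02,
        4.3000e-02,  0.0000e+00]), 'position': array([ 0.238, -0.577,  0.226]), 'ee_rot': array([-3.08e+00, -6.10e-01,  1.00e-03]), 'force': array([-0.085, -0.125, -0.289]), 'ft_torque': array([-0.005, -0.001, -0.012]), 'gripper_force': np.float64(0.0), 'width': np.float64(1.002)} -0.0188
side [[401.9258613    0.         253.31107458]
 [  0.         401.9258613  188.74413668]
 [  0.           0.           1.        ]] -0.08213800290483236 [0.32306837 0.95924079 1.1468367 ] [ 0.12639008 -1.17937222 -2.67361948]
top [[460.51496834   0.         258.66433082]
 [  0.         460.51496834 192.25896203]
 [  0.           0.           1.        ]] -0.04427702887888599 [ 0.44938944 -0.04964557  1.72370218] [ 0.04769235 -0.0483943  -1.57794045]
```

View pics/side0.png

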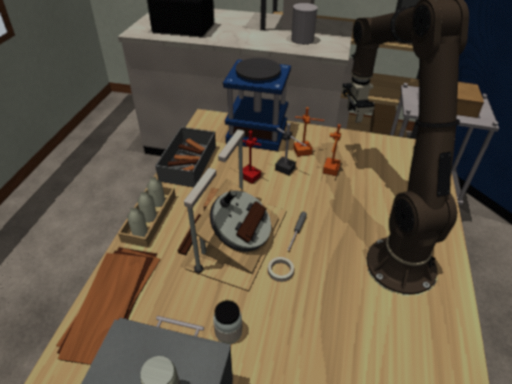

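View pics/top0.png

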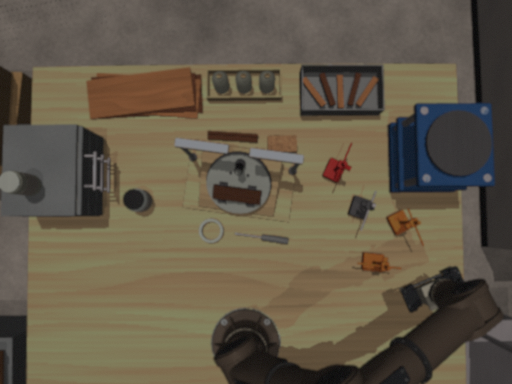

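Side view: the work-holder is at (242,218), the dark gauge at (287,160), and the jar at (228,320). Top view: the knob is near (240,167), the lamp pods are at (200,146) and (277,156), and the jar is at (137,200). Gauge candidates in the top view are dark at (360,207), red at (336,169), and orange at (402,222) and (374,262). The dark one fits the description, which puts it on the right (-y).

```bash
cat > h.py <<'E'
import numpy as np, cv2
from scipy.spatial.transform import Rotation as R
def pt(d,uv):
    K=d["camera_matrix"];k=float(d["k1"]);uv=np.atleast_2d(np.array(uv,float))
    p=cv2.undistortPoints(uv[:,None],K,np.array([k,0,0,0,0.]))[:,0]
    z=np.array([d["z_map"][int(round(v)),int(round(u))] for u,v in uv])
    c=np.c_[p[:,0]*z,-p[:,1]*z,-z]
    return R.from_rotvec(d["rotation"]).apply(c)+d["position"]
def cloud(d,u0,u1,v0,v1):
    g=[(u,v) for v in range(v0,v1) for u in range(u0,u1) if d["z_map"][v,u]>0]
    return np.array(g),pt(d,g),np.array([d["pixels"][v,u] for u,v in g]).astype(int)
def proj(d,P):
    c=R.from_rotvec(d["rotation"]).inv().apply(np.atleast_2d(P)-d["position"])
    x=c[:,:2]*[1,-1]/-c[:,2:]; r2=(x**2).sum(1,keepdims=True)
    x=x*(1+d["k1"]*r2); K=d["camera_matrix"]; return x@K[:2,:2].T+K[:2,2]
E
python3 - <<'E'
from h import *
t=dict(np.load("top0.npz"));s=dict(np.load("side0.npz"))
a=cv2.resize(t["pixels"][125:225,170:310],None,fx=5,fy=5,interpolation=cv2.INTER_CUBIC)
cv2.imwrite("pics/tc.png",a[:, :700])
a=cv2.resize(s["pixels"][125:285,170:310],None,fx=3.6,fy=3.6,interpolation=cv2.INTER_CUBIC)
cv2.imwrite("pics/sc.png",a)
names=["gauge","jar","tapeedge","headc","knob","pod1","pod2"]
for n,p in zip(names,pt(t,[(360,207),(137,200),(200,232),(240,178),(240,167),(200,146),(277,156)])):print(n,p.round(3))
E
```

```text
gauge [ 0.495 -0.417  0.062]
jar [0.523 0.373 0.129]
tapeedge [0.408 0.166 0.024]
headc [0.596 0.013 0.137]
knob [0.624 0.01  0.229]
pod1 [0.674 0.125 0.349]
pod2 [ 0.643 -0.107  0.343]
```

View pics/tc.png

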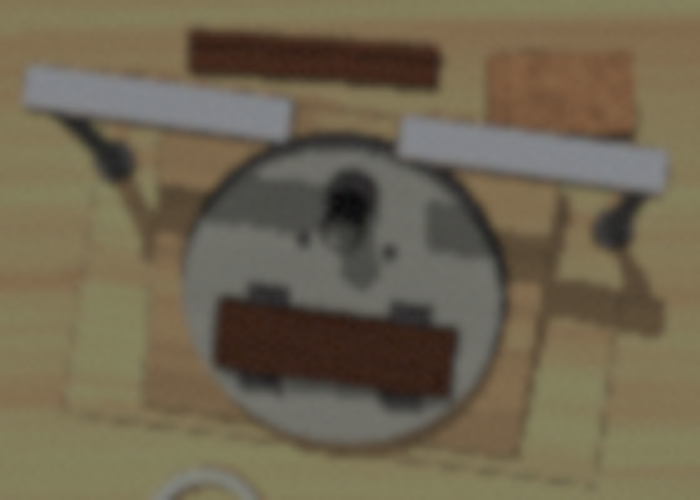

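View pics/sc.png

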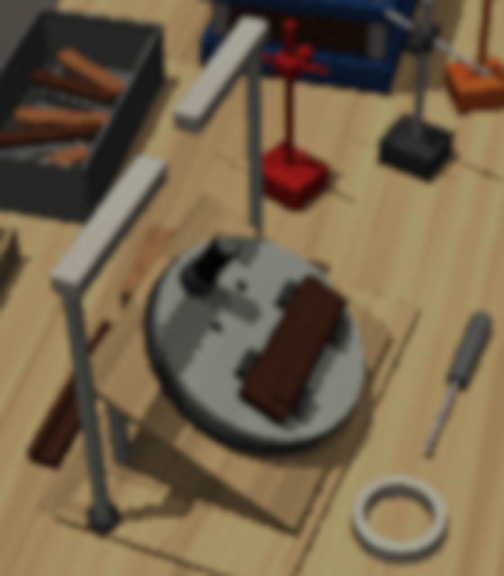

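The crops show the black knob with its top face at top pixel (239,172), rising from the bushing at (240,162). The pods lie either side and the trim lies across the low half of the head. Next I fit the head plane, the pods and the knob.

```bash
python3 - <<'E'
from h import *
t=dict(np.load("top0.npz"));s=dict(np.load("side0.npz"))
g,P,C=cloud(t,165,312,130,215)
# pods
m=(P[:,2]>.325)&(P[:,2]<.38); Q=P[m]
c,v=np.linalg.eigh(np.cov(Q[:,:2].T)); ax=v[:,1]*np.sign(v[1,1]); yaw=np.arctan2(-ax[0],ax[1])
lam=Q[:,:2]; y=lam@ax; ctr=(y.max()+y.min())/2
L=Q[:,:2].mean(0); L=L+ax*(ctr-L@ax)
print("pods yaw",yaw,np.degrees(yaw),"mid",L,"top z",np.median(Q[:,2]),"ylen",y.max()-y.min(), "gap",np.diff(np.sort(y)).max())
ex=np.array([np.cos(yaw),np.sin(yaw),0]);ey=np.array([-ex[1],ex[0],0])
n=-ex*np.sin(np.pi/6)+np.array([0,0,np.cos(np.pi/6)])
up=ex*np.cos(np.pi/6)+np.array([0,0,.5])
for nm,d,(u0,u1,v0,v1) in(("top",t,(205,275,145,220)),("side",s,(205,280,180,255))):
    g,P,C=cloud(d,u0,u1,v0,v1)
    grey=(C.max(1)-C.min(1)<25)&(C.max(1)>85)&(P[:,2]>.05)&(P[:,2]<.26)
    Q=P[grey]; h=Q@n; md=np.median(h); print(nm,"plane h",md,grey.sum(), "std",h[abs(h-md)<.01].std())
    F=Q[abs(h-md)<.006]
    # free normal fit
    cc=F.mean(0); nn=np.linalg.svd(F-cc)[2][2]; nn*=np.sign(nn[2]); print("fit n",nn,"model",n)
    uv=np.c_[F@up,F@ey].astype(np.float32)
    (a,b),r=cv2.minEnclosingCircle(uv); print("circle",a,b,r)
    O=up*a+ey*b+n*md; print("head centre",O)
    K=P[(C.max(1)<70)|(P[:,2]>.2)]; 
    l=np.c_[(P-O)@up,(P-O)@ey,(P-O)@n]
    k=(l[:,2]>.03)&(l[:,2]<.09)&(l[:,0]>.04)&(l[:,0]<.13)&(abs(l[:,1])<.05)
    print("knob local",k.sum(),np.percentile(l[k],[2,50,98],axis=0).round(4).tolist())
    kt=k&(l[:,2]>.066); print("knobtop",kt.sum(),l[kt].mean(0) if kt.sum() else 0, l[kt].min(0),l[kt].max(0))
E
```

```text
pods yaw -0.14492422183453477 -8.303546260336535 mid [0.66008019 0.0102544 ] top z 0.3434128424697853 ylen 0.39442650623970005 gap 0.06524245631577398
top plane h -0.17504646506900579 1540 std 0.0032588761283988124
fit n [-0.49355198  0.07250378  0.8666889 ] model [-0.49475843  0.07220872  0.8660254 ]
circle 0.5495888590812683 0.10625852644443512 0.1134457141160965
head centre [0.57291968 0.02376809 0.12319974]
knob local 63 [[0.0715, -0.0143, 0.031], [0.0942, -0.0028, 0.0609], [0.0993, 0.0115, 0.0762]]
knobtop 21 [ 0.08748536 -0.00163     0.07280658] [ 0.07110008 -0.01266909  0.06694464] [0.09930172 0.01120871 0.07634738]
side plane h -0.1759754282566396 1213 std 0.002485831555903824
fit n [-0.49398216  0.07425998  0.86629503] model [-0.49475843  0.07220872  0.8660254 ]
circle 0.551049530506134 0.10251054167747498 0.11361213773488998
head centre [0.57408973 0.01980964 0.12312557]
knob local 80 [[0.0713, -0.0055, 0.0316], [0.0853, 0.01, 0.0566], [0.0975, 0.0149, 0.0762]]
knobtop 25 [0.08430092 0.00697768 0.07173314] [ 0.07072008 -0.0123271   0.0660062 ] [0.09699069 0.01520749 0.07870253]
```

Gauge is on the right, so the swing is negative. The head centre is about (0.5735, 0.0218, 0.1232), the fixture yaw is -8.3°, and the knob matches the model. Moves have no tilt command, so I'll lift clear first and watch how the orientation behaves.

```bash
python3 -m creep '[[0,0,-1,0,0.8],[0,0,-1,0,0.8],[0,0,-1,0,0.8],[0,0,-1,0,0.8],[0,0,-1,0,0.8],[0,0,-1,0,0.8],[0,0,-1,0,0.8]]' 40; python3 - <<'E'
from cell import readout
print(readout.observe()["joints"].round(3), readout.observe()["ee_rot"])
E
```

```text
clock: 0.98
position: [0.2379, -0.5776, 0.5077]
ee_rot: [-3.081, -0.61, 0.0]
force: [0.3, -1.4, 0.3]
width: 0.8
gripper_force: 0.0
[ 1.06   0.373  0.06   0.995 -0.022  1.775 -0.069] [-3.08122900e+00 -6.09804153e-01  3.15784621e-04]
```

```bash
python3 -m creep '[[0.94,-0.9,-0.3,0,0.8],[0.94,-0.9,-0.3,0,0.8],[0.94,-0.9,-0.3,0,0.8],[0.94,-0.9,-0.3,0,0.8],[0.94,-0.9,-0.3,0,0.8],[0.94,-0.9,-0.3,0,0.8],[0.94,-0.9,-0.3,0,0.8],[0.94,-0.9,-0.3,0,0.8],[0.94,-0.9,-0.3,0,0.8],[0.94,-0.9,-0.3,0,0.8],[0.94,-0.9,-0.3,0,0.8],[0.94,-0.9,-0.3,0,0.8]]'; python3 - <<'E'
from cell import readout
print(readout.observe()["joints"].round(3), readout.observe()["ee_rot"])
E
```

```text
clock: 2.48
position: [0.4699, -0.0607, 0.6304]
ee_rot: [-3.08, -0.609, 0.001]
force: [0.4, -0.1, 0.1]
width: 0.8
gripper_force: 0.0
[-0.05   0.144  0.087  1.002 -0.016  1.998 -1.15 ] [-3.07987652e+00 -6.09153187e-01  1.28135056e-03]
```

Joint 6 is now at its limit (2.0). One short push upward will show whether an unreachable pose makes the tool lean.

```bash
python3 -m creep '[[0,0,-1,1,0.8],[0,0,-1,1,0.8],[0,0,-1,1,0.8],[0,0,-1,1,0.8]]'; python3 - <<'E'
from cell import readout
from h import *
o=readout.observe();print(o["joints"].round(3), o["ee_rot"]); print(R.from_rotvec(o["ee_rot"]).as_matrix().round(3))
E
```

```text
clock: 2.98
position: [0.4602, -0.0595, 0.6722]
ee_rot: [3.106, 0.266, 0.135]
force: [-0.1, 0.1, 0.0]
width: 0.8
gripper_force: 0.0
[-0.696  0.089  0.848  0.99  -0.073  2.002 -1.286] [3.10625434 0.26559675 0.13470177]
[[ 0.982  0.169  0.088]
 [ 0.17  -0.985 -0.014]
 [ 0.084  0.028 -0.996]]
```

The tool leaned 5° outward, the direction I need. I'll push on and see how far it goes, and whether the lean stays.

```bash
python3 -m creep '[[0,0,-1,0,0.8],[0,0,-1,0,0.8],[0,0,-1,0,0.8],[0,0,-1,0,0.8],[0,0,-1,0,0.8]]'; cat > o.py <<'E'
from cell import readout
from h import *
o=readout.observe();print(o["joints"].round(3)); M=R.from_rotvec(o["ee_rot"]).as_matrix(); print(M.round(3), "tilt",np.degrees(np.arccos(-M[2,2])))
E
python3 o.py; python3 -m creep '[[0,0,1,0,0.8],[0,0,1,0,0.8]]'; python3 o.py
```

```text
clock: 3.6
position: [0.4402, -0.058, 0.7262]
ee_rot: [3.072, 0.27, 0.331]
force: [0.7, 0.0, -1.1]
width: 0.798
gripper_force: 0.0
[-0.529  0.003  0.538  0.92   0.02   2.002 -1.376]
[[ 0.962  0.168  0.215]
 [ 0.177 -0.984 -0.021]
 [ 0.208  0.058 -0.976]] tilt 12.462363541348413
clock: 3.85
position: [0.4574, -0.0618, 0.647]
ee_rot: [3.072, 0.263, 0.332]
force: [-0.2, 0.3, 0.4]
width: 0.801
gripper_force: 0.0
[-0.548 -0.062  0.503  1.189  0.063  1.79  -1.422]
[[ 0.963  0.164  0.215]
 [ 0.173 -0.985 -0.022]
 [ 0.208  0.058 -0.976]] tilt 12.500763210993396
```

The lean persists once reached, so pushing against the joint limit tilts the tool. It needs about 17° more.

```bash
python3 -m creep '[[0,0,-1,0,0.8],[0,0,-1,0,0.8],[0,0,-1,0,0.8],[0,0,-1,0,0.8],[0,0,-1,0,0.8],[0,0,-1,0,0.8],[0,0,-1,0,0.8],[0,0,-1,0,0.8],[0,0,-1,0,0.8],[0,0,-1,0,0.8]]';python3 o.py
```

```text
clock: 5.1
position: [0.3748, -0.059, 0.8043]
ee_rot: [3.009, 0.258, 0.607]
force: [-1.0, 0.0, -0.7]
width: 0.798
gripper_force: 0.0
[ 0.886 -0.067 -0.706  0.789 -0.093  2.002 -1.282]
[[ 0.908  0.152  0.39 ]
 [ 0.176 -0.984 -0.027]
 [ 0.379  0.093 -0.921]] tilt 22.983007021961196
```

```bash
python3 -m creep '[[0.5,0,-1,0,0.8],[0.5,0,-1,0,0.8],[0.5,0,-1,0,0.8],[0.5,0,-1,0,0.8],[0.5,0,-1,0,0.8]]';python3 o.py
```

```text
clock: 5.72
position: [0.383, -0.0341, 0.881]
ee_rot: [2.918, 0.252, 0.858]
force: [0.3, -0.4, 0.4]
width: 0.797
gripper_force: 0.0
[ 1.216 -0.049 -1.078  0.585 -0.08   2.002 -1.328]
[[ 0.829  0.132  0.544]
 [ 0.183 -0.982 -0.039]
 [ 0.529  0.132 -0.838]] tilt 33.049953274307256
```

```bash
python3 -m creep '[[0,0,1,0.75,0.8],[0,0,1,0.75,0.8],[0,0,1,0.75,0.8],[0,0,1,0.75,0.8],[0,0,1,0.75,0.8],[0,0,1,0.65,0.8]]';cat > go.py <<'E'
import sys
from cell import readout
from h import *
o=readout.observe(); M=R.from_rotvec(o["ee_rot"]).as_matrix()
yaw=-.1449; ex=np.array([np.cos(yaw),np.sin(yaw),0]);ey=np.array([-ex[1],ex[0],0]);ez=np.array([0,0,1.])
n=-ex*.5+ez*.866; up=ex*.866+ez*.5
O=np.array([.5735,.0218,.1232])
a,hgt=float(sys.argv[1]),float(sys.argv[2])   # head angle, TCP height over face
T=O+.085*(np.cos(a)*up+np.sin(a)*ey)+hgt*n
r=o["position"]-O
print("local tcp up,ey,n",(r@up).round(4),(r@ey).round(4),(r@n).round(4),"z-axis err deg",np.degrees(np.arccos(-M[:,2]@n)).round(1),"turn err",np.degrees(np.arcsin(M[:,1]@up)).round(1))
print("units to go (tool)",(M.T@(T-o["position"])/.04).round(2), "joints",o["joints"].round(2),"F",o["force"].round(1), "w",o["width"].round(3), "t",o["clock"])
l=np.r_[r@up,r@ey]; print("head angle if gripped",np.arctan2(l[1],l[0]).round(3))
E
python3 go.py 0 0.2
```

```text
clock: 6.48
position: [0.5139, -0.0433, 0.6782]
ee_rot: [3.002, -0.205, 0.892]
force: [0.3, -0.7, 0.7]
width: 0.801
gripper_force: 0.0
local tcp up,ey,n 0.2346 -0.073 0.5054 z-axis err deg 3.7 turn err -0.0Traceback (most recent call last):
  File "go.py", line 12, in <module>
    print("units to go (tool)",(M.T@(T-o["position"])/.04).round(2), "joints",o["joints"].round(2),"F",o["force"].round(1), "w",o["width"].round(3), "t",o["clock"])
                                                                                                                                ^^^^^^^^^^^^^^^^
AttributeError: 'float' object has no attribute 'round'
```

```bash
sed -i 's/o\["width"\].round(3)/o["width"]/' go.py; python3 -m creep '[[-0.9,-0.45,0.6,0,0.8],[-0.9,-0.45,0.6,0,0.8],[-0.9,-0.45,0.6,0,0.8],[-0.9,-0.45,0.6,0,0.8],[0,0,1,0,0.8],[0,0,1,0,0.8],[0,0,1,0,0.8],[0,0,1,0,0.8],[0,0,1,0,0.8]]';python3 go.py 0 0.15
```

```text
clock: 7.6
position: [0.5486, 0.0215, 0.3699]
ee_rot: [2.995, -0.233, 0.872]
force: [-1.2, -1.5, -0.0]
width: 0.797
gripper_force: 0.0
local tcp up,ey,n 0.102 -0.0039 0.226 z-axis err deg 2.7 turn err -0.9
units to go (tool) [-0.51 -0.05  1.88] joints [ 1.15 -0.08 -1.26  1.95  0.08  0.67 -1.91] F [-1.2 -1.5 -0. ] w 0.7968354326075779 t 7.6
head angle if gripped -0.038
```

```bash
python3 - <<'E'
from cell import vision
from h import *
d=vision.get_image("side"); t=vision.get_image("top")
a=cv2.resize(d["pixels"][100:340,120:512],None,fx=1,fy=1)
b=cv2.resize(t["pixels"][100:340,120:400],None,fx=1,fy=1)
cv2.imwrite("pics/c1.png",np.hstack([a,b]))
E
```

```text
(no output)
```

View pics/c1.png

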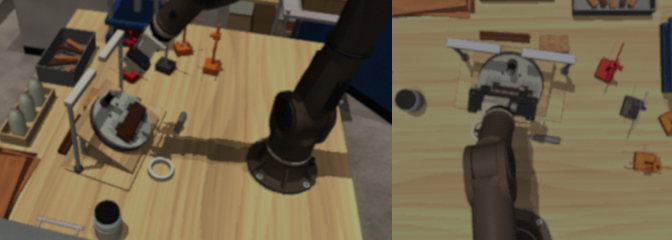

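The picture shows the gripper above the low half of the head, wide side parallel to the pods. The knob is free at (512,65) and the arm is clear of everything. I'll come down part way.

```bash
python3 -m creep '[[-0.25,-0.03,0.5,0,0.8],[-0.25,-0.03,0.7,0,0.8],[0,0,0.7,0,0.8],[0,0,0.6,0,0.8],[0,0,0.5,0,0.8],[0,0,0,0,0.8]]';python3 go.py 0 0.033
```

```text
clock: 8.45
position: [0.5949, 0.0291, 0.2584]
ee_rot: [3.003, -0.211, 0.869]
force: [-0.1, 0.2, 0.6]
width: 0.8
gripper_force: 0.0
local tcp up,ey,n 0.085 0.0103 0.107 z-axis err deg 2.8 turn err -0.2
units to go (tool) [-0.07  0.32  1.84] joints [ 0.69  0.25 -1.08  2.05  0.85  0.59 -2.66] F [-0.1  0.2  0.6] w 0.7998334791805535 t 8.45
head angle if gripped 0.121
```

```bash
python3 -m creep '[[-0.02,0.32,0.2,-0.5,0.8],[0,0,0.5,-0.5,0.8],[0,0,0.5,-0.5,0.8],[0,0,0.4,-0.5,0.8],[0,0,0.2,0,0.8],[0,0,0,0,0.8]]';python3 go.py 0 0.033
```

```text
clock: 9.2
position: [0.6316, 0.0124, 0.1985]
ee_rot: [2.971, -0.004, 0.86]
force: [0.3, -0.3, 0.6]
width: 0.803
gripper_force: 0.0
local tcp up,ey,n 0.0886 -0.0009 0.0358 z-axis err deg 3.0 turn err 7.7
units to go (tool) [-0.09 -0.03  0.07] joints [ 0.51  0.36 -0.86  2.07  1.09  0.51 -2.72] F [ 0.3 -0.3  0.6] w 0.8027211847479631 t 9.2
head angle if gripped -0.01
```

```bash
python3 -m creep '[[-0.09,-0.03,0,0,0],[0,0,0,0,0],[0,0,0,0,0],[0,0,0,0,0],[0,0,0,0,0]]' 45;python3 go.py 0 0.033
```

```text
clock: 9.82
position: [0.6287, 0.0132, 0.1949]
ee_rot: [2.972, -0.004, 0.858]
force: [-0.4, -3.5, 2.2]
width: 0.306
gripper_force: 8.3
local tcp up,ey,n 0.0842 -0.0005 0.0342 z-axis err deg 2.9 turn err 7.7
units to go (tool) [ 0.02 -0.01  0.03] joints [ 0.48  0.35 -0.82  2.08  1.09  0.49 -2.72] F [-0.4 -3.5  2.2] w 0.30567427701993666 t 9.825
head angle if gripped -0.006
```

The gripper has closed on the knob (width 0.306, about 28 mm). Lift 18 mm.

```bash
python3 -m creep '[[0,0,0,0,0],[0,0,-0.15,0,0],[0,0,-0.15,0,0],[0,0,-0.15,0,0],[0,0,0,0,0]]' 50;python3 go.py -0.3 0.052
```

```text
clock: 10.45
position: [0.6196, 0.0143, 0.2103]
ee_rot: [2.973, -0.004, 0.86]
force: [10.9, -0.3, -9.1]
width: 0.296
gripper_force: 49.8
local tcp up,ey,n 0.084 -0.0008 0.0521 z-axis err deg 3.0 turn err 7.7
units to go (tool) [-0.15  0.59 -0.02] joints [ 0.52  0.32 -0.86  2.08  1.01  0.5  -2.66] F [10.9 -0.3 -9.1] w 0.29639079118009587 t 10.45
head angle if gripped -0.009
```

Lift 18 mm, with 14 N of spring pull felt. Next I compute the arc waypoints.

```bash
cat > arc.py <<'E'
import sys
from cell import readout
from h import *
o=readout.observe(); M=R.from_rotvec(o["ee_rot"]).as_matrix()
yaw=-.1449; ex=np.array([np.cos(yaw),np.sin(yaw),0]);ey=np.array([-ex[1],ex[0],0]);ez=np.array([0,0,1.])
n=-ex*.5+ez*.866; up=ex*.866+ez*.5
O=np.array([.5735,.0218,.1232]); r=o["position"]-O
h=float(sys.argv[1]); p=o["position"]
for a in map(float,sys.argv[2:]):
    T=O+.0845*(np.cos(a)*up+np.sin(a)*ey)+h*n
    print(a,(M.T@(T-p)/.04).round(2)); p=T
E
python3 arc.py 0.052 -0.1 -0.2 -0.3 -0.4 -0.5 -0.6
```

```text
-0.1 [-0.02  0.19 -0.  ]
-0.2 [-0.06  0.2  -0.01]
-0.3 [-0.08  0.2  -0.01]
-0.4 [-0.1   0.19 -0.01]
-0.5 [-0.12  0.18 -0.01]
-0.6 [-0.13  0.16 -0.01]
```

```bash
python3 -m creep '[[-0.02,0.19,0,0,0],[-0.06,0.2,-0.01,0,0],[-0.08,0.2,-0.01,0,0],[-0.1,0.19,-0.01,0,0],[-0.12,0.18,-0.01,0,0],[-0.13,0.16,-0.01,0,0],[0,0,0,0,0]]';python3 go.py -0.6 0.052
```

```text
clock: 11.32
position: [0.5998, -0.0324, 0.2023]
ee_rot: [2.971, -0.007, 0.857]
force: [10.2, -3.7, -10.3]
width: 0.292
gripper_force: 49.8
local tcp up,ey,n 0.0689 -0.0499 0.0515 z-axis err deg 2.8 turn err 7.6
units to go (tool) [ 0.04 -0.04 -0.01] joints [ 0.64  0.29 -0.86  2.13  0.99  0.42 -2.56] F [ 10.2  -3.7 -10.3] w 0.29214996543875493 t 11.325
head angle if gripped -0.627
```

The head is at about -0.627. Lower until the tip meets the ring, and go to a light grip so the plunger can slip through the pads.

```bash
python3 -m creep '[[0,0,0.15,0,0]]' 3; python3 -m creep '[[0,0,0,0,0],[0,0,0,0,0]]' 3;python3 go.py -0.7 0.046; python3 arc.py 0.046 -0.65 -0.69 -0.73 -0.77 -0.81 -.85 -.89
```

```text
clock: 11.45
position: [0.6032, -0.0323, 0.198]
ee_rot: [2.97, -0.006, 0.858]
force: [-2.0, -5.2, 4.1]
width: 0.308
gripper_force: 3.1
clock: 11.7
position: [0.6031, -0.0321, 0.1976]
ee_rot: [2.971, -0.006, 0.857]
force: [1.4, -6.7, -1.2]
width: 0.308
gripper_force: 3.0
local tcp up,ey,n 0.0693 -0.0491 0.0459 z-axis err deg 2.8 turn err 7.7
units to go (tool) [-0.13  0.13 -0.01] joints [ 0.62  0.3  -0.85  2.13  1.02  0.41 -2.59] F [ 1.4 -6.7 -1.2] w 0.30750508201086335 t 11.7
head angle if gripped -0.616
-0.65 [-0.06  0.04 -0.01]
-0.69 [-0.06  0.06 -0.  ]
-0.73 [-0.06  0.06 -0.  ]
-0.77 [-0.07  0.05 -0.  ]
-0.81 [-0.07  0.05 -0.  ]
-0.85 [-0.07  0.05 -0.  ]
-0.89 [-0.07  0.05 -0.  ]
```

```bash
python3 -m creep '[[-0.06,0.05,0,0,0],[-0.06,0.06,0,0,0]]' 3; python3 -m creep '[[-0.06,0.06,0,0,0]]'; python3 -m creep '[[-0.07,0.05,0,0,0]]';python3 go.py -0.77 0.046
```

```text
clock: 11.95
position: [0.5999, -0.0333, 0.1962]
ee_rot: [2.974, -0.0, 0.863]
force: [2.4, 5.2, -0.7]
width: 0.306
gripper_force: 3.0
clock: 12.08
position: [0.5971, -0.0348, 0.1945]
ee_rot: [2.975, 0.002, 0.861]
force: [0.4, 5.3, 0.7]
width: 0.337
gripper_force: 3.0
clock: 12.2
position: [0.5945, -0.0366, 0.193]
ee_rot: [2.975, 0.002, 0.861]
force: [-1.4, 6.3, 1.6]
width: 0.371
gripper_force: 2.9
local tcp up,ey,n 0.0602 -0.0548 0.0459 z-axis err deg 3.1 turn err 7.9
units to go (tool) [ 0.01  0.11 -0.01] joints [ 0.63  0.3  -0.84  2.16  1.03  0.38 -2.59] F [-1.4  6.3  1.6] w 0.37063719284387314 t 12.2
head angle if gripped -0.738
```

The light grip just opened on the knob (3 N yields to the head's friction). I'll hold a loose cage instead: a fixed opening slightly over the knob's width, with firm force.

```bash
python3 -m creep '[[0,0,0,0,0.335],[0,0,0,0,0.335]]' 40; python3 -m creep '[[-0.06,0.05,0,0,0.335]]';python3 go.py -0.77 0.046;python3 - <<'E'
from cell import vision
from h import *
d=vision.get_image("side"); t=vision.get_image("top")
a=cv2.resize(d["pixels"][160:260,180:300],None,fx=3.3,fy=3.3)
b=cv2.resize(t["pixels"][130:230,180:300],None,fx=3.3,fy=3.3)
cv2.imwrite("pics/c2.png",np.hstack([a,b]))
E
```

```text
clock: 12.45
position: [0.5939, -0.0357, 0.1926]
ee_rot: [2.976, 0.004, 0.86]
force: [-2.2, 8.5, 1.1]
width: 0.335
gripper_force: 4.2
clock: 12.58
position: [0.5922, -0.0366, 0.1918]
ee_rot: [2.977, 0.006, 0.862]
force: [-3.8, 12.2, 1.5]
width: 0.339
gripper_force: 6.1
local tcp up,ey,n 0.0576 -0.0551 0.0459 z-axis err deg 3.2 turn err 8.0
units to go (tool) [ 0.07  0.11 -0.  ] joints [ 0.64  0.29 -0.84  2.17  1.03  0.38 -2.59] F [-3.8 12.2  1.5] w 0.33918615654308465 t 12.575
head angle if gripped -0.763
```

View pics/c2.png

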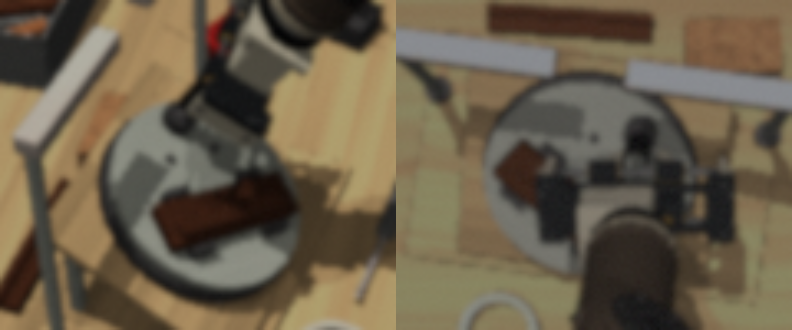

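The gripper stands over the turned head with the knob between its fingers, and 12 N lateral force suggests it may be locked. I'll measure the head angle from the trim's direction and the knob height from the depth.

```bash
cat > meas.py <<'E'
from cell import vision
from h import *
yaw=-.1449; ex=np.array([np.cos(yaw),np.sin(yaw),0]);ey=np.array([-ex[1],ex[0],0]);ez=np.array([0,0,1.])
n=-ex*.5+ez*.866; up=ex*.866+ez*.5; O=np.array([.5735,.0218,.1232])
def run(d,box,save=None):
    g,P,C=cloud(d,*box); l=np.c_[(P-O)@up,(P-O)@ey,(P-O)@n]
    red=(C[:,2]-C[:,0]>15)&(l[:,2]>.024)&(l[:,2]<.036)&(np.hypot(l[:,0],l[:,1])<.112)
    q=l[red,:2]; rect=cv2.minAreaRect(q.astype(np.float32)); b=cv2.boxPoints(rect)
    e=max((b[1]-b[0],b[2]-b[1]),key=np.linalg.norm)
    a=np.arctan2(-e[0],e[1]); a=(a+np.pi/2)%np.pi-np.pi/2
    print("trim n",red.sum(),"size",np.round(rect[1],3),"angle",a.round(3))
    th=np.arctan2(l[:,1],l[:,0]); rr=np.hypot(l[:,0],l[:,1]); dark=C.max(1)<75
    k=dark&(abs(rr-.085)<.02)&(l[:,2]>.03)&(l[:,2]<.1)&(abs(th-a)<.3)
    if k.sum(): print("knob",k.sum(),"h pct",np.percentile(l[k,2],[50,80,95,100]).round(4))
if __name__=="__main__":
    run(dict(np.load("side0.npz")),(200,285,170,260)); run(dict(np.load("top0.npz")),(200,280,140,220))
    run(vision.get_image("side"),(200,285,170,260)); run(vision.get_image("top"),(200,280,140,220))
E
python3 meas.py
```

```text
trim n 196 size [0.157 0.032] angle -0.005
knob 72 h pct [0.0557 0.0691 0.0738 0.0782]
trim n 255 size [0.047 0.157] angle 0.013
knob 58 h pct [0.0585 0.072  0.0763 0.0768]
trim n 197 size [0.141 0.042] angle -0.571
knob 35 h pct [0.0603 0.0754 0.0822 0.0856]
trim n 67 size [0.05  0.042] angle -0.853
knob 29 h pct [0.068  0.0807 0.0872 0.0927]
```

The knob is still riding at about 12 mm lift and the head has lagged. I'll re-centre on the knob and grip firmly. Then I'll sweep while pressing slightly down to feel for the hole.

```bash
python3 -m creep '[[0,0,0,0,0.55],[0,0,0,0,0.55]]' 50;python3 go.py -0.61 0.046; python3 meas.py | tail -4
```

```text
clock: 13.02
position: [0.5921, -0.0412, 0.1914]
ee_rot: [2.973, -0.002, 0.858]
force: [0.4, -0.4, -0.4]
width: 0.505
gripper_force: 0.0
local tcp up,ey,n 0.0579 -0.0597 0.0453 z-axis err deg 2.9 turn err 7.8
units to go (tool) [ 0.33 -0.23  0.  ] joints [ 0.64  0.29 -0.84  2.16  1.03  0.38 -2.59] F [ 0.4 -0.4 -0.4] w 0.5052636387912498 t 13.025
head angle if gripped -0.801
trim n 193 size [0.146 0.038] angle -0.666
knob 27 h pct [0.0566 0.0717 0.0773 0.0806]
trim n 82 size [0.12  0.042] angle -0.584
knob 68 h pct [0.0694 0.0834 0.0873 0.0899]
```

```bash
python3 -m creep '[[0.3,-0.23,0,0,0.5],[0,0,0,0,0],[0,0,0,0,0],[0,0,0,0,0]]' 50;python3 go.py -0.65 0.046
```

```text
clock: 13.62
position: [0.6029, -0.0333, 0.1978]
ee_rot: [2.971, -0.005, 0.858]
force: [0.4, -2.4, 0.6]
width: 0.297
gripper_force: 49.8
local tcp up,ey,n 0.0694 -0.0503 0.0461 z-axis err deg 2.9 turn err 7.7
units to go (tool) [-0.05  0.02 -0.  ] joints [ 0.62  0.3  -0.85  2.14  1.02  0.41 -2.59] F [ 0.4 -2.4  0.6] w 0.29672701056731776 t 13.625
head angle if gripped -0.628
```

```bash
python3 -m creep '[[0,0,0.12,0,0]]' 50;python3 go.py -0.65 0.046|head -1; for i in 1; do :; done; python3 -m creep '[[-0.05,0.045,0,0,0],[-0.05,0.045,0,0,0]]'>/dev/null;python3 go.py -0.65 0.046; python3 -m creep '[[-0.05,0.045,0,0,0]]'>/dev/null;python3 go.py -0.7 0.046
```

```text
clock: 13.75
position: [0.6054, -0.0336, 0.1958]
ee_rot: [2.967, -0.004, 0.861]
force: [-45.7, -2.8, 59.4]
width: 0.295
gripper_force: 50.2
local tcp up,ey,n 0.0705 -0.0502 0.0431 z-axis err deg 2.9 turn err 7.8
local tcp up,ey,n 0.0699 -0.0509 0.0435 z-axis err deg 3.4 turn err 7.9
units to go (tool) [-0.05  0.   -0.07] joints [ 0.61  0.31 -0.83  2.14  1.05  0.4  -2.61] F [-11.2   6.   29.8] w 0.29537605821554125 t 14.0
head angle if gripped -0.63
local tcp up,ey,n 0.0696 -0.0511 0.0436 z-axis err deg 3.6 turn err 7.9
units to go (tool) [-0.12  0.07 -0.07] joints [ 0.62  0.3  -0.83  2.14  1.05  0.39 -2.61] F [-5.5  8.6 26.2] w 0.2992705457388244 t 14.125
head angle if gripped -0.634
```

Pressing hard just jams it and slips the grip by 2.5 mm. I'll back off to a neutral axial load and sweep with a firm grip.

```bash
cat > g.py <<'E'
import sys
from cell import readout
from h import *
o=readout.observe()
yaw=-.1449; ex=np.array([np.cos(yaw),np.sin(yaw),0]);ey=np.array([-ex[1],ex[0],0]);ez=np.array([0,0,1.])
n=-ex*.5+ez*.866; up=ex*.866+ez*.5; O=np.array([.5735,.0218,.1232]); r=o["position"]-O
a=np.arctan2(r@ey,r@up); rad=np.cos(a)*up+np.sin(a)*ey; tan=np.sin(a)*up-np.cos(a)*ey
F=o["force"]
print("t %.2f ang %.3f rad %.4f n %.4f | F n %.1f rad %.1f tan %.1f | w %.3f g %.1f"%(o["clock"],a,np.hypot(r@up,r@ey),r@n,F@n,F@rad,F@tan,o["width"],o["gripper_force"]))
E
python3 g.py; python3 -m creep '[[0.03,-0.03,-0.06,0,0]]'>/dev/null;python3 g.py; python3 -m creep '[[0,0,0,0,0]]'>/dev/null;python3 g.py;python3 -m creep '[[-0.05,0.045,0,0,0]]'>/dev/null;python3 g.py;python3 -m creep '[[-0.05,0.045,0,0,0]]'>/dev/null;python3 g.py; python3 arc.py 0.0437 -0.70 -0.73 -.76 -.79 -.82
```

```text
t 14.12 ang -0.634 rad 0.0863 n 0.0436 | F n 26.1 rad 1.3 tan -10.6 | w 0.299 g 50.1
t 14.25 ang -0.647 rad 0.0863 n 0.0447 | F n -10.2 rad 5.3 tan -4.8 | w 0.294 g 50.0
t 14.38 ang -0.662 rad 0.0863 n 0.0443 | F n 2.9 rad 4.7 tan -4.9 | w 0.294 g 50.0
t 14.50 ang -0.690 rad 0.0863 n 0.0440 | F n -9.0 rad 5.6 tan -4.2 | w 0.295 g 50.0
t 14.62 ang -0.754 rad 0.0864 n 0.0430 | F n -11.7 rad 5.1 tan -2.3 | w 0.296 g 50.0
-0.7 [ 0.06 -0.11 -0.01]
-0.73 [-0.05  0.04 -0.  ]
-0.76 [-0.05  0.04 -0.  ]
-0.79 [-0.05  0.04 -0.  ]
-0.82 [-0.05  0.04 -0.  ]
```

```bash
python3 -m creep '[[0,0,0,0,0]]'>/dev/null;python3 g.py; python3 -m creep '[[-0.04,0.03,0,0,0]]'>/dev/null;python3 g.py; python3 -m creep '[[-0.04,0.03,0,0,0]]'>/dev/null;python3 g.py;python3 -m creep '[[0,0,0,0,0]]'>/dev/null;python3 g.py
```

```text
t 14.75 ang -0.766 rad 0.0864 n 0.0427 | F n -11.7 rad 4.3 tan -1.6 | w 0.293 g 50.0
t 14.88 ang -0.783 rad 0.0864 n 0.0427 | F n -12.4 rad 5.4 tan -3.2 | w 0.297 g 50.0
t 15.00 ang -0.796 rad 0.0864 n 0.0428 | F n -10.2 rad 5.4 tan -5.9 | w 0.299 g 50.0
t 15.12 ang -0.798 rad 0.0864 n 0.0428 | F n -7.2 rad 4.8 tan -3.5 | w 0.295 g 50.0
```

```bash
python3 -m creep '[[-0.05,0.04,0,0,0]]'>/dev/null;python3 g.py; python3 -m creep '[[-0.04,0.04,0,0,0]]'>/dev/null;python3 g.py;python3 -m creep '[[0,0,0,0,0]]'>/dev/null;python3 g.py
```

```text
t 15.25 ang -0.807 rad 0.0864 n 0.0430 | F n -8.9 rad 4.3 tan -10.5 | w 0.296 g 50.0
t 15.38 ang -0.815 rad 0.0864 n 0.0433 | F n -6.6 rad 2.7 tan -12.3 | w 0.296 g 50.0
t 15.50 ang -0.815 rad 0.0865 n 0.0433 | F n -5.6 rad 3.9 tan -9.7 | w 0.298 g 50.0
```

Lateral force is building to 12 N near -0.81 and the tip is climbing slightly, after sitting about 0.8 mm below the ring at -0.77 to -0.80. That is the hole's edge. Back up a little and let go.

```bash
python3 -m creep '[[0.07,-0.06,0,0,0],[0,0,0,0,0]]'>/dev/null;python3 g.py; python3 -m creep '[[0,0,0,0,0.36],[0,0,0,0,0.36]]'>/dev/null;python3 g.py;python3 meas.py|tail -4
```

```text
t 15.75 ang -0.806 rad 0.0864 n 0.0430 | F n -7.3 rad 5.5 tan -5.0 | w 0.297 g 50.0
t 16.00 ang -0.824 rad 0.0844 n 0.0428 | F n -0.2 rad -0.2 tan -0.2 | w 0.360 g 0.0
trim n 210 size [0.135 0.167] angle 1.326
knob 14 h pct [0.0311 0.0318 0.0331 0.034 ]
trim n 102 size [0.126 0.044] angle -0.875
knob 69 h pct [0.067  0.0804 0.0863 0.0993]
```

```bash
python3 -m creep '[[0,0,0,0,0.8],[0,0,0,0,0.8],[0,0,-0.6,0,0.8],[0,0,-1,0,0.8],[0,0,-1,0,0.8],[0,0,-1,0,0.8]]'>/dev/null;python3 g.py;python3 - <<'E'
from cell import vision
from meas import *
d=vision.get_image("side"); t=vision.get_image("top")
a=cv2.resize(d["pixels"][160:260,180:300],None,fx=3.3,fy=3.3)
b=cv2.resize(t["pixels"][130:230,180:300],None,fx=3.3,fy=3.3)
cv2.imwrite("pics/c3.png",np.hstack([a,b]))
for x,box in((d,(200,285,170,260)),(t,(200,280,140,220))):
    run(x,box)
    g,P,C=cloud(x,*box); l=np.c_[(P-O)@up,(P-O)@ey,(P-O)@n]
    k=(np.hypot(l[:,0]-.06,l[:,1]+.06)<.026)&(l[:,2]>.06)&(l[:,2]<.1); q=l[k]
    if k.sum(): m=q[:,2]>np.percentile(q[:,2],60);print("near",k.sum(),np.percentile(q[:,2],[50,80,95]).round(4),"top ctr",q[m].mean(0).round(4),"ang",np.arctan2(*q[m].mean(0)[1::-1]).round(3))
E
```

```text
t 16.85 ang -0.956 rad 0.0874 n 0.1640 | F n 0.5 rad 0.7 tan 1.0 | w 0.799 g 0.0
trim n 206 size [0.137 0.157] angle 0.335
near 29 [0.07   0.072  0.0756] top ctr [ 0.0641 -0.0534  0.0728] ang -0.694
trim n 143 size [0.101 0.046] angle -0.748
knob 53 h pct [0.0579 0.0711 0.0736 0.0762]
near 30 [0.0711 0.073  0.0752] top ctr [ 0.0659 -0.0571  0.0735] ang -0.714
```

View pics/c3.png

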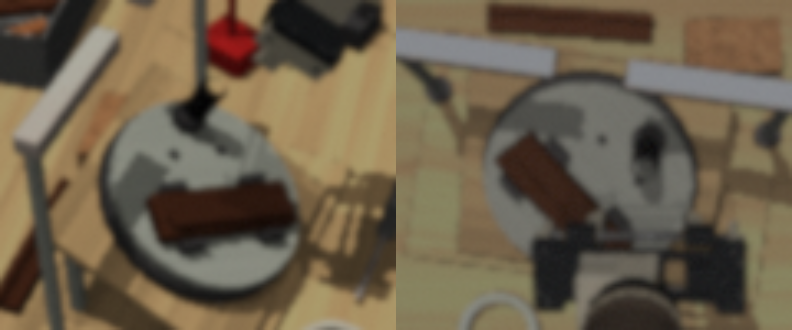

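The gripper is clear. The knob stands in its bushing at (650,150) in the composite, and its top is about 73 mm above the face, as at the start (riding on the ring would be 86 mm). One like-for-like check against the start images, then hand in.

```bash
python3 - <<'E'
from cell import vision
from meas import *
def st(x,box,c):
    g,P,C=cloud(x,*box); l=np.c_[(P-O)@up,(P-O)@ey,(P-O)@n]
    k=(np.hypot(l[:,0]-c[0],l[:,1]-c[1])<.022)&(l[:,2]>.06)&(l[:,2]<.1); q=l[k]
    print(k.sum(),np.percentile(q[:,2],[50,70,90,98]).round(4))
B={"side":(200,285,170,260),"top":(200,280,140,220)}
for v in B:
    st(dict(np.load(v+"0.npz")),B[v],(.085,0)); st(vision.get_image(v),B[v],(.062,-.058))
E
python3 g.py
```

```text
34 [0.0696 0.0711 0.0738 0.0772]
31 [0.069  0.0724 0.0745 0.0751]
33 [0.0705 0.0738 0.0762 0.0767]
32 [0.0704 0.073  0.0751 0.0768]
t 17.05 ang -0.967 rad 0.0891 n 0.1633 | F n -0.2 rad -0.2 tan 0.2 | w 0.802 g 0.0
```

The knob height matches the home height to within 1 mm in both views, and the robot is touching nothing.

```bash
python3 -c "from cell import sign_off; print(sign_off())"
```

```text
the job is handed in; nothing more can be done
None
```

Job handed in: the head is turned to the gauge's side (about -0.75 rad), the plunger's knob is back at its home height to within 1 mm in both views, and the gripper is clear; no pass/fail verdict came back, and I did not re-measure the other items on the bench.

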